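Unload the balance: put the stacked check weights back in their case

TASK

The balance check is finished: take the stack of four check weights on the balance pan apart and set each one upright and flat on the floor of its own seat in the wooden weight case: the largest in the widest seat, the next in the next widest, and so on down to the smallest. Set them down gently, do not tip one over, and leave the dropper bottle standing where it is.

Things in the scene. Friction and masses are not known exactly. Their poses are not given: they have to be found in the camera images.
- weight_a: The largest of four brass stacking check weights: an upright cylinder 60 mm wide and 30 mm high, its top face sunk 2 mm inside a rim 3 mm wide, so that the next weight does not slide off. Starts centred on the balance pan. About 500 g. Origin: centre of the underside; z up its axis; yaw means nothing.
- weight_b: The second largest of four brass stacking check weights: an upright cylinder 46 mm wide and 25 mm high, its top face sunk 2 mm inside a rim 3 mm wide, so that the next weight does not slide off. Starts centred on the largest weight. About 200 g. Origin: centre of the underside; z up its axis; yaw means nothing.
- weight_c: The second smallest of four brass stacking check weights: an upright cylinder 32 mm wide and 25 mm high, its top face sunk 2 mm inside a rim 3 mm wide, so that the next weight does not slide off. Starts centred on the 46 mm weight. About 100 g. Origin: centre of the underside; z up its axis; yaw means nothing.
- weight_d: The smallest of four brass stacking check weights: an upright cylinder 18 mm wide and 27 mm high, flat on top. Starts centred on the 32 mm weight (the top of the stack). About 50 g. Origin: centre of the underside; z up its axis; yaw means nothing.
- seat_a: Seat of the 60 mm (largest) weight: a square light-wood insert, 89 x 89 x 18 mm, one of four set two by two (90 mm pitch) in a dark wooden case. Its round seat is 74 mm wide at its grey floor, 8 mm deep, mouth chamfered 3 mm. Origin: centre of the insert's underside; z up, x and y along its edges. Seat floor 10 mm, insert top 18 mm, case rim 21 mm above the origin. Fixed.
- seat_b: Seat of the 46 mm (second largest) weight: a square light-wood insert, 89 x 89 x 18 mm, one of four set two by two (90 mm pitch) in a dark wooden case. Its round seat is 60 mm wide at its grey floor, 8 mm deep, mouth chamfered 3 mm. Origin: centre of the insert's underside; z up, x and y along its edges. Seat floor 10 mm, insert top 18 mm, case rim 21 mm above the origin. Fixed.
- seat_c: Seat of the 32 mm (second smallest) weight: a square light-wood insert, 89 x 89 x 18 mm, one of four set two by two (90 mm pitch) in a dark wooden case. Its round seat is 46 mm wide at its grey floor, 8 mm deep, mouth chamfered 3 mm. Origin: centre of the insert's underside; z up, x and y along its edges. Seat floor 10 mm, insert top 18 mm, case rim 21 mm above the origin. Fixed.
- seat_d: Seat of the 18 mm (smallest) weight: a square light-wood insert, 89 x 89 x 18 mm, one of four set two by two (90 mm pitch) in a dark wooden case. Its round seat is 32 mm wide at its grey floor, 8 mm deep, mouth chamfered 3 mm. Origin: centre of the insert's underside; z up, x and y along its edges. Seat floor 10 mm, insert top 18 mm, case rim 21 mm above the origin. Fixed.
- balance: White top-pan balance, 152 mm wide (y), 190 mm long (x), fixed. Pan: a flat metal disc 124 mm wide, centred 18 mm along +x from the origin, its top 64 mm above the desk; nothing of the balance is higher. Front with the display faces -x. Origin: centre of its underside, on the desk; z up.
- dropper_bottle: Bystander, to be left alone: a small brown dropper bottle with a red rubber teat, 30 mm wide and 97 mm high, loose on the desk. Origin: centre of its underside, z up.
There are look-alikes about, which are no part of the job. What is shaped like the weight_c but purple is not meant.

How it is judged:
By the outcome, as a careful person would: the job done as asked, in the order asked, and still so for the second after the job is handed in, with the robot touching nothing.
It also fails if it takes over 112 s, if anything falls off the work surface, if the arm or the gripper's body presses on something with over 40 N, if the wrist force passes 120 N, or if a joint passes its speed limit or range.

ROBOT

A 6-joint arm with a two-finger parallel gripper is mounted at the origin on a cart in front of the work surface, level with it; the furniture and walls round the work are solid. World frame = base frame: x ahead of the robot, y to its left, z up, the work surface at z = 0. Lengths are in m, angles in degrees, forces in N, time in s.
With the tool pointing down it reaches from about 0.325 to 0.925 m from the base axis. Payload 3.1 kg.
Tool frame: the origin (TCP) lies midway between the tips of the shut fingers; the grasp point (between the pads) lies 19 mm behind it; z points along the fingers, y is the line along which they close (so a half turn about z gives the same grasp; the last joint's range is limited). The gripper opens to 85 mm and grips with 20 to 120 N. Pads are 22 mm wide; open, the fingers measure 114 mm over their backs; the gripper's body (76 mm by 85 mm) begins 54 mm behind the grasp point. The pads swing forward as they close: fully open they stand 13 mm farther back than shut.
Start: joints at [-75.126, 12.427, 92.441, -0, 75.132, -6.429], TCP at [0.227, -0.582, 0.231] pointing down, gripper open.
Joint ranges: [-157.48, 157.48], [-44.54, 120.13], [17.64, 146.25], [-64.5, 244.5], [7.68, 150.69], [-147.95, 147.95]. Speed limits (degrees/s): [159.86, 159.86, 180, 180, 180, 180].

INTERFACE

Orientations are given as [roll, pitch, yaw] about the fixed x, y, z axes, in that order (R = Rz(yaw) Ry(pitch) Rx(roll)).
In Python, from station import robot gives the robot as it stands.
- The arm moves only by the tool play_rows, never from a script. Its argument "plan" is a list of rows, each a list of 2 entries, a list of its own where there are three numbers: the shift along the tool's x, y, z in mm, then the turn, a rotation vector about the tool's x, y, z in rad. In form: [[[x, y, z], [wx, wy, wz]], ...]. A call has 1 to 10 rows; each row shifts and turns the commanded pose from where the row before left it, along the tool's axes as they then stand; what a row does not reach is not made up. A row lasts 1/10 s, in which the tool goes at most 50 mm and 8.59 degrees, less where a joint would pass 70% of its speed; a pose out of reach is approached as far as the arm can. A call is refused whole if a number of a shift passes 50 or a number of a turn 0.15, either way. A call with a gripper value outside its range is refused whole. "fingers" is the finger opening in mm, from 0 to 85.4, set as the call begins (left out, the last holds). The fingers move at their own pace and stop on an object; "force" is the grip in N (left out, the last holds). Time passes only in rows, so rows that do not move let the fingers close. It gives the time, the measured TCP pose, the force, the opening and the grip force at its end, in the units of the state.
- robot.get_state(): the state, without advancing time (a new reading comes with each control period).
- robot.snapshot(name): name is "side" or "top" or "wrist"; returns the picture (400x640x3 uint8, red, green, blue); there is no depth.
- robot.camera_model(name): a dict with "intrinsics" (3x3 intrinsics, pixels), "k1" (the pictures are not rectified: a ray, as slopes to the right and down, at radius r is drawn at 1 + k1 r^2 times it, then the intrinsics apply), "cam_to_world" (4x4, takes a point from camera to world coordinates). Camera axes: x right, y up, looking along -z (the intrinsics and any distortion apply to the point x, -y, -z); pixel columns grow to the right and rows downward; lengths in m; the calibration is good to about 2 mm. A picture is of the moment at which its call begins: read the wrist's pose just before it. camera_model takes no time and is no camera call; for the wrist camera it gives the pose at the moment of the call.
- robot.finish_job(): hands the job in; it is judged then, once.
The state is a dict: "time_s": time; "joint_positions": joint angles; "joint_velocities": joint speeds; "joint_torque": joint torques, N m; "ee_pos": TCP position; "orientation": TCP orientation; "force": force on the tool from outside, world axes, zero at the start; "torque": the same for the moment, N m; "finger_gap": finger opening in m; "finger_force": force on a finger pad.
Only numpy, scipy, OpenCV 4.12 (cv2) and the standard library are available. Lean on these libraries where they do the work, as an engineer would, in place of code of your own. Each camera call takes 0.05 s, during which the arm holds its last target. There are 200 camera calls.

## Working session

There is one attempt and no reset: what is moved stays moved. The work goes in short steps, Python scripts to look and compute and a tool call to move; the robot and the scene stay as the last step left them, time stands still between calls to the robot, and variables do not carry over. Pictures are saved under pics/ and viewed, at most 14 in all, crops included, and the job is handed in when it is done.

Besides the shell and the picture viewer there is one more tool, called after "Emit:" by a JSON object that holds its "op" and its "data". play_rows: Moves the arm, as the interface text tells. Its arguments: {"type":"object","properties":{"plan":{"type":"array"},"fingers":{"type":"number"},"force":{"type":"number"}},"required":["plan"]}

```bash
mkdir -p pics; ls; cat > h.py <<'E'
import numpy as np, cv2
from station import robot
def snap(n,name):
    m=robot.camera_model(n); im=robot.snapshot(n); cv2.imwrite(f'pics/{name}.png',im[:,:,::-1]); np.savez(f'pics/{name}.npz',K=m['intrinsics'],k1=m['k1'],T=m['cam_to_world']); return im
def load(name):
    d=np.load(f'pics/{name}.npz'); return d['K'],float(d['k1']),d['T']
def p2w(name,u,v,z):
    K,k1,T=load(name)
    s=np.linalg.inv(K)@[u,v,1]; rd=np.hypot(s[0],s[1]); r=rd
    for _ in range(30): r=rd/(1+k1*r*r)
    f=r/rd if rd>0 else 1
    d=T[:3,:3]@np.array([s[0]*f,-s[1]*f,-1]); o=T[:3,3]
    return o+d*(z-o[2])/d[2]
def w2p(name,p):
    K,k1,T=load(name)
    c=T[:3,:3].T@(np.array(p)-T[:3,3]); s=np.array([c[0],-c[1]])/-c[2]
    s=s*(1+k1*(s@s)); return (K@[s[0],s[1],1])[:2]
E
python3 - <<'E'
from h import *
for n in ('top','side','wrist'):
    snap(n,n+'0'); K,k,T=load(n+'0'); print(n,K[0],k,T.round(3).tolist())
s=robot.get_state(); print(s['time_s'],s['ee_pos'],s['orientation'],s['finger_gap'])
E
```

```text
pics
top [368.77956058   0.         314.14156547] -0.016481475648510064 [[0.002, 0.997, -0.08, 0.434], [-1.0, 0.003, 0.018, 0.095], [0.018, 0.08, 0.997, 0.954], [0.0, 0.0, 0.0, 1.0]]
side [426.62032736   0.         313.61448895] 0.009612380057552139 [[-0.938, 0.22, -0.269, 0.287], [-0.347, -0.564, 0.75, 0.797], [0.013, 0.796, 0.605, 0.678], [0.0, 0.0, 0.0, 1.0]]
wrist [325.55426677   0.         314.95048161] -0.05236608149766331 [[0.363, 0.893, 0.267, 0.295], [-0.932, 0.348, 0.102, -0.555], [-0.002, -0.286, 0.958, 0.372], [0.0, 0.0, 0.0, 1.0]]
0.15 [ 0.22692307 -0.58167565  0.23025585] [-1.79893032e+02 -1.08606769e-02  2.13042186e+01] 0.08546969135056663
```

View pics/top0.png

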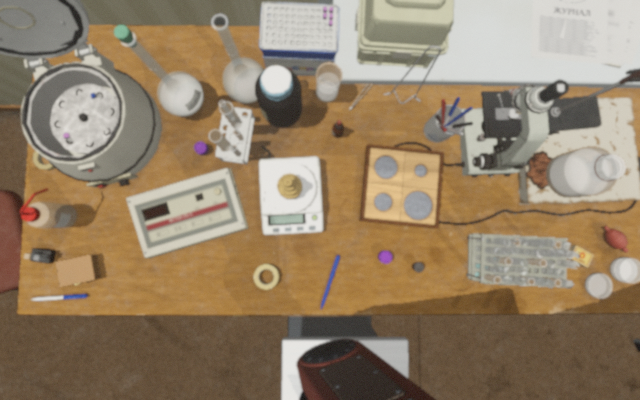

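View pics/side0.png

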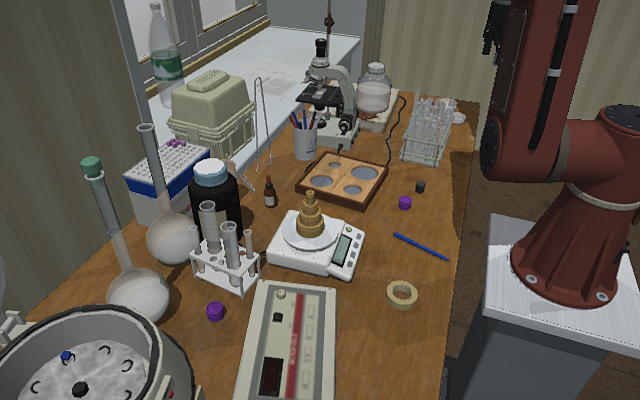

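```bash
python3 - <<'E'
from h import *
im=cv2.imread('pics/top0.png')[130:280,240:460]; cv2.imwrite('pics/c1.png',cv2.resize(im,None,fx=3.6,fy=3.6,interpolation=cv2.INTER_CUBIC))
for n,u,v,z in [('stack top',290,183,.171),('pan',290,186,.064),('sa',418,206,.01),('sb',386,198,.01),('sc',387,167,.01),('sd',420,170,.01),('bottle',338,130,.09)]: print(n,p2w('top0',u,v,z).round(3))
E
```

```text
stack top [0.529 0.133 0.171]
pan [0.534 0.138 0.064]
sa [ 0.49 -0.19  0.01]
sb [ 0.51  -0.107  0.01 ]
sc [ 0.591 -0.111  0.01 ]
sd [ 0.584 -0.197  0.01 ]
bottle [0.667 0.023 0.09 ]
```

View pics/c1.png

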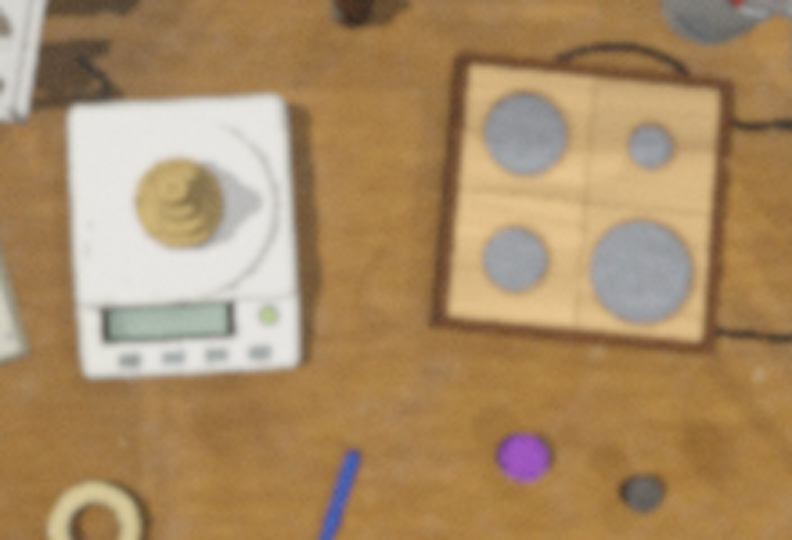

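Emit:
{"op": "play_rows", "data": {"plan": [[[0,0,-30],[0,0,0.124]],[[0,0,-30],[0,0,0.124]],[[0,0,-30],[0,0,0.124]],[[0,0,0],[0,0,0]]], "fingers": 60}}

```text
time_s: 0.55
ee_pos: [0.2278, -0.5848, 0.3273]
orientation: [179.4, -0.1, -0.1]
force: [-0.4, -1.1, 0.3]
finger_gap: 0.06
finger_force: 0.0
```

Emit:
{"op": "play_rows", "data": {"plan": [[[12,-20,0],[0,0,0]],[[25,-40,0],[0,0,0]],[[25,-40,0],[0,0,0]],[[25,-40,0],[0,0,0]],[[25,-40,0],[0,0,0]],[[25,-40,0],[0,0,0]],[[25,-40,0],[0,0,0]],[[25,-40,0],[0,0,0]],[[25,-40,0],[0,0,0]],[[12,-20,0],[0,0,0]]]}}

```text
time_s: 1.55
ee_pos: [0.452, -0.2189, 0.32]
orientation: [-179.9, 0.0, 0.3]
force: [0.2, -0.2, -0.5]
finger_gap: 0.06
finger_force: 0.0
```

Emit:
{"op": "play_rows", "data": {"plan": [[[20,-20,0],[0,0,0]],[[10,-10,0],[0,0,0]],[[0,0,0],[0,0,0]],[[0,0,0],[0,0,0]]]}}

```text
time_s: 1.95
ee_pos: [0.4806, -0.1928, 0.3206]
orientation: [180.0, 0.1, 0.0]
force: [0.3, -0.0, 0.2]
finger_gap: 0.0598
finger_force: 0.0
```

```bash
python3 - <<'E'
from h import *
snap('wrist','w1'); s=robot.get_state(); print(s['time_s'],s['ee_pos'],s['orientation'],s['joint_positions'])
for n,p in dict(a=(.49,-.19,.01),b=(.591,-.111,.01),c=(.505,-.1,.01),d=(.584,-.197,.01)).items(): print(n,w2p('w1',p))
E
```

```text
2.0 [ 0.48046191 -0.19314274  0.32080576] [ 1.79988645e+02  7.52677456e-02 -4.17347867e-02] [-2.96409045e+01 -4.30877318e+00  1.00617343e+02 -4.73309321e-02
  8.37512699e+01  6.04059991e+01]
a [313.25619253 150.55485523]
b [252.93980911  73.8749953 ]
c [248.04954219 139.81728419]
d [318.47948109  79.23651266]
```

View pics/w1.png

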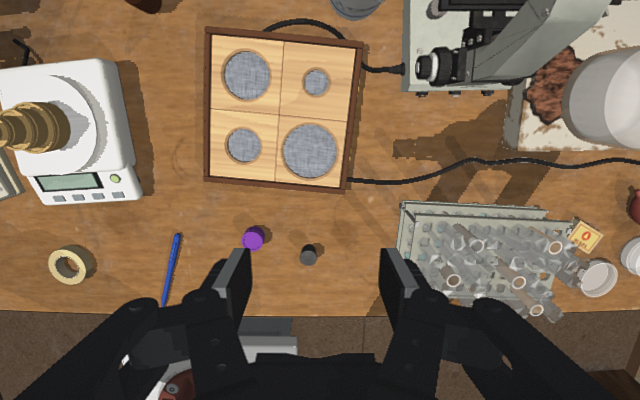

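Emit:
{"op": "play_rows", "data": {"plan": [[[-5,-15,0],[0,0,0]],[[-5,-40,0],[0,0,0]],[[-5,-40,0],[0,0,0]],[[-5,-40,0],[0,0,0]],[[-5,-40,0],[0,0,0]],[[-5,-40,0],[0,0,0]],[[-5,-40,0],[0,0,0]],[[-5,-40,0],[0,0,0]],[[0,-25,0],[0,0,0]],[[0,-10,0],[0,0,0]]]}}

```text
time_s: 3.0
ee_pos: [0.4401, 0.1393, 0.3215]
orientation: [-180.0, -0.0, 0.1]
force: [-0.6, -0.3, 0.8]
finger_gap: 0.0599
finger_force: 0.0
```

Emit:
{"op": "play_rows", "data": {"plan": [[[0,0,0],[0,0,0]],[[0,0,0],[0,0,0]]]}}

```text
time_s: 3.2
ee_pos: [0.4411, 0.1367, 0.3213]
orientation: [180.0, 0.0, -0.1]
force: [0.4, 0.1, 0.5]
finger_gap: 0.0601
finger_force: 0.0
```

```bash
python3 - <<'E'
from h import *
snap('wrist','w2'); s=robot.get_state(); print(s['time_s'],s['ee_pos'],s['orientation'])
from scipy.optimize import least_squares
lay=dict(b=(1,1),d=(1,-1),c=(-1,1),a=(-1,-1))
for name,g in (('w1',dict(a=(313,150),b=(247,75),c=(243,145),d=(316,82))),('top0',dict(b=(386,167),c=(383,202),a=(418,205),d=(421,171)))):
    hsv=cv2.cvtColor(cv2.imread(f'pics/{name}.png'),cv2.COLOR_BGR2HSV)
    m=(hsv[...,1]<70).astype(np.uint8); n,l,st,ce=cv2.connectedComponentsWithStats(m)
    P={}
    for k,(u,v) in g.items():
        i=l[v,u]; c=ce[i]; P[k]=p2w(name,*c,.01); x,y,w,h,A=st[i]
        a=p2w(name,x,c[1],.01);b=p2w(name,x+w,c[1],.01); print(name,k,c.round(1),P[k].round(4),'width',abs(a-b)[1].round(4))
    f=lambda q:np.concatenate([P[k][:2]-q[:2]-.045*np.array([[np.cos(q[2]),-np.sin(q[2])],[np.sin(q[2]),np.cos(q[2])]])@lay[k] for k in P])
    r=least_squares(f,[.54,-.15,0]); print('case',r.x.round(4),'res mm',(r.fun*1e3).round(1))
    for k in P: print(k,(r.x[:2]+.045*np.array([[np.cos(r.x[2]),-np.sin(r.x[2])],[np.sin(r.x[2]),np.cos(r.x[2])]])@lay[k]).round(4))
E
```

```text
3.25 [0.44122102 0.13649811 0.32124295] [ 1.79959990e+02  8.69921396e-03 -9.79276564e-02]
w1 a [309.5 150.7] [ 0.4898 -0.1848  0.01  ] width 0.0751
w1 b [246.7  75.3] [ 0.5893 -0.1027  0.01  ] width 0.0607
w1 c [243.8 144.9] [ 0.498  -0.0937  0.01  ] width 0.046
w1 d [316.   82.3] [ 0.5802 -0.1938  0.01  ] width 0.0316
case [ 0.5393 -0.1438 -0.0965] res mm [-0.4 -0.6  0.8  0.6 -0.9  0.9  0.4 -0.9]
a [ 0.4902 -0.1842]
b [ 0.5885 -0.1033]
c [ 0.4989 -0.0946]
d [ 0.5798 -0.1929]
top0 b [385.5 166.9] [ 0.5914 -0.107   0.01  ] width 0.0626
top0 c [382.5 201.5] [ 0.5013 -0.0981  0.01  ] width 0.0466
top0 a [417.5 205.1] [ 0.4924 -0.1887  0.01  ] width 0.0728
top0 d [420.3 170.3] [ 0.5831 -0.1979  0.01  ] width 0.0315
case [ 0.542  -0.1479 -0.0969] res mm [ 0.2  0.5 -0.3  0.7 -0.5 -0.4  0.6 -0.8]
b [ 0.5912 -0.1075]
c [ 0.5016 -0.0988]
a [ 0.4929 -0.1884]
d [ 0.5825 -0.1971]
```

View pics/w2.png

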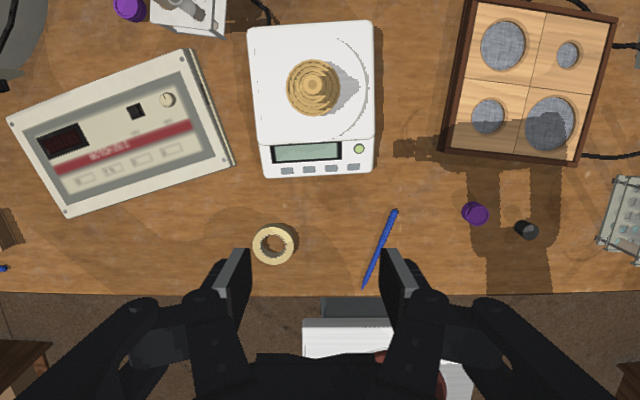

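```bash
python3 - <<'E'
from h import *
im=cv2.imread('pics/w2.png'); hsv=cv2.cvtColor(im,cv2.COLOR_BGR2HSV)
m=((hsv[...,1]>90)&(hsv[...,2]>60)).astype(np.uint8); m[:, :260]=0; m[:,350:]=0; m[130:]=0; m[:50]=0
n,l,st,ce=cv2.connectedComponentsWithStats(m); i=1+st[1:,4].argmax(); print(st[i],ce[i])
x,y,w,h,A=st[i]
print('a from outline', p2w('w2',x+w/2,y+h/2,.094), (w/2)/ (w2p('w2',(.53,.137-.03,.094))-w2p('w2',(.53,.137,.094)))[0])
print('d guess',p2w('w2',314,83,.165))
c=im[50:125,270:350]; cv2.imwrite('pics/c2.png',cv2.resize(c,None,fx=7,fy=7,interpolation=cv2.INTER_CUBIC))
for k,uv in dict(b=(503,46),d=(568,55),c=(488,117),a=(550,124)).items(): print(k,p2w('w2',*uv,.01).round(4))
for k,uv in dict(d=(289.5,182),a=(290,187)).items(): print(k,p2w('top0',*uv,.165 if k=='d' else .094).round(4))
E
```

```text
[ 286   60   54   56 2369] [312.57281553  87.38539468]
a from outline [0.53024116 0.13904302 0.094     ] 0.9727614102248516
d guess [0.53125216 0.13784427 0.165     ]
b [ 0.5892 -0.1096  0.01  ]
d [ 0.581 -0.202  0.01 ]
c [ 0.4978 -0.1012  0.01  ]
a [ 0.4897 -0.1927  0.01  ]
d [0.5317 0.134  0.165 ]
a [0.5287 0.1362 0.094 ]
```

View pics/c2.png

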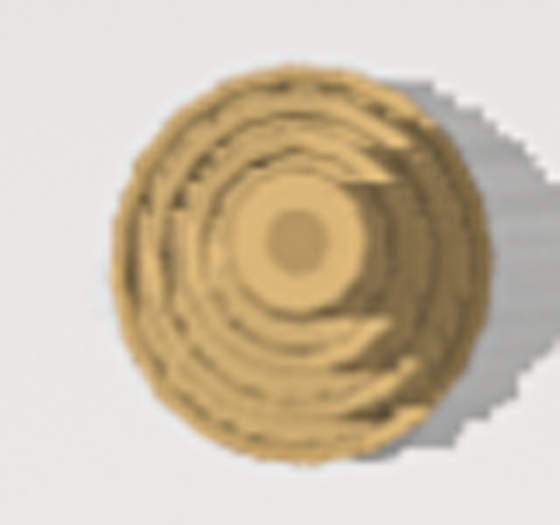

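Emit:
{"op": "play_rows", "data": {"plan": [[[12,0,10],[0,0,0]],[[20,-1,20],[0,0,0]],[[20,0,25],[0,0,0]],[[20,0,25],[0,0,0]],[[12,0,20],[0,0,0]],[[5,0,10],[0,0,0]],[[0,0,0],[0,0,0]],[[0,0,0],[0,0,0]]], "fingers": 40, "force": 30}}

```text
time_s: 4.05
ee_pos: [0.5303, 0.138, 0.2119]
orientation: [180.0, -0.0, -0.1]
force: [1.5, 0.1, 0.5]
finger_gap: 0.0402
finger_force: 0.0
```

```bash
python3 - <<'E'
from h import *
snap('wrist','w3'); s=robot.get_state(); print(s['time_s'],s['ee_pos'],s['orientation'])
print('tcp px',w2p('w3',s['ee_pos']),'d top at (.530,.137)',w2p('w3',(.53,.137,.165)),w2p('w3',(.53,.128,.165)))
E
```

```text
4.1 [0.53060028 0.13832386 0.21263505] [-1.79988400e+02 -9.60523562e-02 -4.46296930e-02]
tcp px [315.59965503 260.48370857] d top at (.530,.137) [317.56157216 225.97212026] [332.04048339 225.94576767]
```

View pics/w3.png

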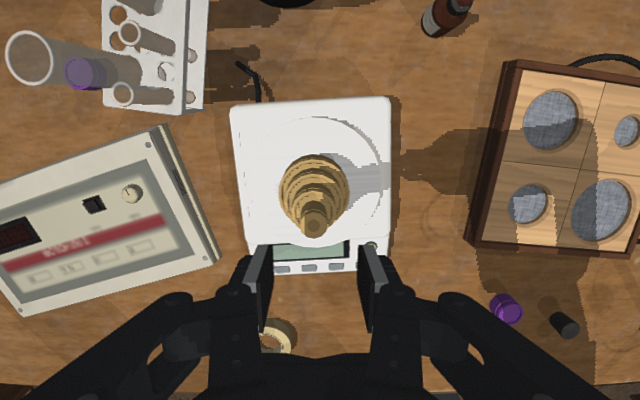

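Emit:
{"op": "play_rows", "data": {"plan": [[[0,0,15],[0,0,0]],[[0,-1,20],[0,0,0]],[[0,0,15],[0,0,0]],[[0,0,8],[0,0,0]],[[0,0,4],[0,0,0]],[[0,0,0],[0,0,0]],[[0,0,0],[0,0,0]]]}}

```text
time_s: 4.8
ee_pos: [0.5308, 0.1397, 0.15]
orientation: [-180.0, -0.1, -0.0]
force: [-0.3, 0.8, 0.6]
finger_gap: 0.04
finger_force: 0.0
```

Emit:
{"op": "play_rows", "data": {"plan": [[[0,0,0],[0,0,0]],[[0,0,0],[0,0,0]],[[0,0,0],[0,0,0]],[[0,0,0],[0,0,0]],[[0,0,0],[0,0,0]],[[0,0,0],[0,0,0]]], "fingers": 10}}

```text
time_s: 5.4
ee_pos: [0.531, 0.1396, 0.1502]
orientation: [-180.0, -0.1, -0.0]
force: [-0.9, -1.4, 4.3]
finger_gap: 0.0165
finger_force: 29.4
```

Emit:
{"op": "play_rows", "data": {"plan": [[[0,0,-3],[0,0,0]],[[0,0,-8],[0,0,0]],[[0,0,-15],[0,0,0]],[[0,0,-20],[0,0,0]],[[0,0,-15],[0,0,0]],[[0,0,-5],[0,0,0]],[[0,0,0],[0,0,0]]]}}

```text
time_s: 6.1
ee_pos: [0.5311, 0.1398, 0.2169]
orientation: [-180.0, -0.2, -0.0]
force: [-0.7, 0.6, -0.4]
finger_gap: 0.0167
finger_force: 29.3
```

```bash
python3 - <<'E'
from h import *
snap('wrist','w4'); s=robot.get_state(); print(s['time_s'],s['ee_pos'],s['finger_gap'],s['finger_force'])
E
```

```text
6.15 [0.53031017 0.1396686  0.21564017] 0.016604340207249088 29.25906479358673
```

View pics/w4.png

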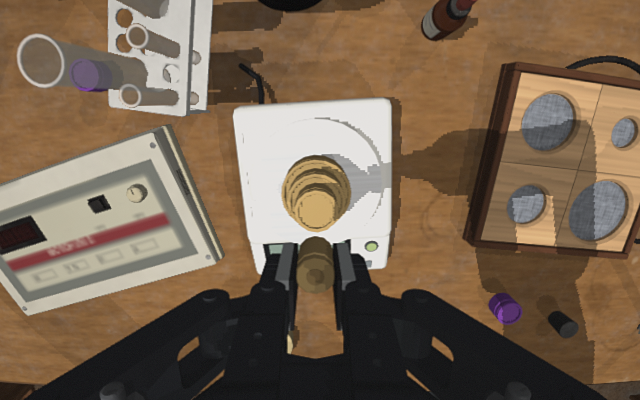

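```bash
python3 - <<'E'
from h import *
for z in (0,.05,.1,.15,.2): print(z,'base',p2w('w1',403,90,z).round(3),'lens w1',p2w('w1',415,68,z).round(3),'top',p2w('top0',474,160,z).round(3), 'base top',p2w('top0',460,172,z).round(3))
E
```

```text
0 base [ 0.571 -0.312  0.   ] lens w1 [ 0.6   -0.326  0.   ] top [ 0.613 -0.345  0.   ] base top [ 0.581 -0.306  0.   ]
0.05 base [ 0.569 -0.299  0.05 ] lens w1 [ 0.595 -0.312  0.05 ] top [ 0.604 -0.322  0.05 ] base top [ 0.573 -0.285  0.05 ]
0.1 base [ 0.568 -0.286  0.1  ] lens w1 [ 0.59  -0.297  0.1  ] top [ 0.594 -0.299  0.1  ] base top [ 0.565 -0.264  0.1  ]
0.15 base [ 0.566 -0.273  0.15 ] lens w1 [ 0.585 -0.283  0.15 ] top [ 0.585 -0.276  0.15 ] base top [ 0.558 -0.243  0.15 ]
0.2 base [ 0.564 -0.26   0.2  ] lens w1 [ 0.58  -0.268  0.2  ] top [ 0.575 -0.253  0.2  ] base top [ 0.55  -0.222  0.2  ]
```

Emit:
{"op": "play_rows", "data": {"plan": [[[0,15,0],[0,0,0]],[[5,35,0],[0,0,0]],[[5,40,0],[0,0,0]],[[10,45,0],[0,0,0]],[[10,45,0],[0,0,0]],[[10,45,0],[0,0,0]],[[5,45,0],[0,0,0]],[[5,35,0],[0,0,0]],[[0,20,0],[0,0,0]],[[0,10,0],[0,0,0]]]}}

```text
time_s: 7.15
ee_pos: [0.5788, -0.1982, 0.2138]
orientation: [-180.0, 0.2, -0.2]
force: [-0.1, 0.7, -0.9]
finger_gap: 0.0164
finger_force: 29.3
```

Emit:
{"op": "play_rows", "data": {"plan": [[[0,2,30],[0,0,0]],[[0,0,40],[0,0,0]],[[0,0,30],[0,0,0]],[[0,0,20],[0,0,0]],[[0,0,10],[0,0,0]],[[0,0,0],[0,0,0]],[[0,0,0],[0,0,0]]]}}

```text
time_s: 7.85
ee_pos: [0.5807, -0.1975, 0.0861]
orientation: [180.0, -0.1, 0.0]
force: [0.7, -1.1, -1.8]
finger_gap: 0.0165
finger_force: 29.3
```

```bash
python3 - <<'E'
from h import *
snap('wrist','w5'); s=robot.get_state(); print(s['time_s'],s['ee_pos'],s['orientation'],s['finger_gap'],s['force'])
p=s['ee_pos']; print('tcp px',w2p('w5',p),'floor below tcp',w2p('w5',(p[0],p[1],.01)),'seat est',w2p('w5',(.581,-.1975,.01)))
E
```

```text
7.9 [ 0.58127184 -0.19778116  0.08683985] [ 1.79935790e+02 -1.37612647e-01  3.03408226e-03] 0.016938378397849865 [-0.2076622  -0.56890493 -0.33703597]
tcp px [316.81206164 259.97909977] floor below tcp [316.13667875 209.97863705] seat est [315.73848197 210.34432792]
```

View pics/w5.png

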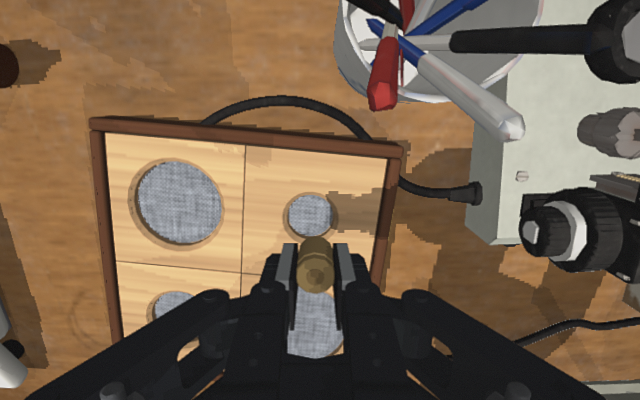

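Emit:
{"op": "play_rows", "data": {"plan": [[[-2.5,-3,10],[0,0,0]],[[0,0,20],[0,0,0]],[[0,0,15],[0,0,0]],[[0,0,10],[0,0,0]],[[0,0,5],[0,0,0]],[[0,0,2],[0,0,0]],[[0,0,0],[0,0,0]],[[0,0,0],[0,0,0]]]}}

```text
time_s: 8.7
ee_pos: [0.5776, -0.1941, 0.0273]
orientation: [-179.9, 0.2, 0.0]
force: [-9.5, 3.9, 21.2]
finger_gap: 0.0163
finger_force: 32.3
```

Emit:
{"op": "play_rows", "data": {"plan": [[[0,0,0.5],[0,0,0]],[[0,0,0.5],[0,0,0]],[[0,0,0],[0,0,0]],[[0,0,0],[0,0,0]]]}}

```text
time_s: 9.1
ee_pos: [0.5777, -0.1941, 0.0273]
orientation: [-179.9, 0.2, 0.0]
force: [-11.2, 5.5, 25.2]
finger_gap: 0.0165
finger_force: 32.6
```

Emit:
{"op": "play_rows", "data": {"plan": [[[0,0,-2],[0,0,0]],[[0,0,-3],[0,0,0]],[[0,0,0],[0,0,0]],[[0,0,0],[0,0,0]]]}}

```text
time_s: 9.5
ee_pos: [0.5782, -0.1946, 0.0275]
orientation: [180.0, -0.1, -0.0]
force: [-0.0, 0.8, 2.7]
finger_gap: 0.0165
finger_force: 30.6
```

```bash
python3 - <<'E'
from h import *
a=snap('wrist','w6'); b=snap('side','s6'); s=robot.get_state(); print(s['time_s'],s['ee_pos'],s['force'],s['finger_gap'])
p=s['ee_pos']; print(w2p('w6',p),w2p('w6',(p[0],p[1],.01)),w2p('s6',p))
u,v=w2p('s6',p).astype(int)
A=cv2.resize(a[150:310,220:420],None,fx=4,fy=4,interpolation=2)[:,:,::-1][:480,:800]
B=cv2.resize(b[v-35:v+25,u-50:u+50],(800,480),interpolation=2)[:,:,::-1]
cv2.imwrite('pics/c6.png',cv2.resize(np.vstack([A[:, :],B[:len(B)]]) ,(500,600)) if 0 else np.hstack([cv2.resize(A,(400,320)),cv2.resize(B,(400,320))]))
E
```

```text
9.6 [ 0.57821774 -0.19464095  0.02753519] [ 0.21922993 -0.51439309  2.63078285] 0.016018640637981207
[316.19176665 260.40725853] [316.04897094 245.31972276] [335.30857394 162.11626574]
```

View pics/c6.png

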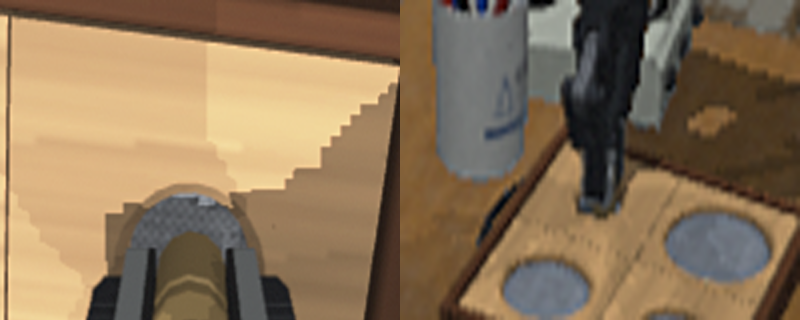

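```bash
python3 - <<'E'
from h import *
for n,p in (('w4',(.5303,.1397,.2156)),('w5',(.5813,-.1978,.0868)),('w6',(.5782,-.1946,.0275))):
    for h in (.012,.0175):
        print(n,h,'front bottom',w2p(n,(p[0]+.009,p[1],p[2]-h)).round(1),'top ctr',w2p(n,(p[0],p[1],p[2]-h+.027)).round(1))
for q in ((.594,-.194),(.578,-.178),(.578,-.21),(.594+.003,-.194)): print(q,w2p('w6',(*q,.01 if q[0]<.595 else .018)))
ims=[cv2.imread(f'pics/{n}.png')[230:300,280:350] for n in('w4','w5','w6')]
cv2.imwrite('pics/c7.png',cv2.resize(np.hstack(ims),None,fx=3.8,fy=3.8,interpolation=2))
E
```

```text
w4 0.012 front bottom [316.3 234.1] top ctr [316.5 276.1]
w4 0.0175 front bottom [316.2 230.1] top ctr [316.4 270. ]
w5 0.012 front bottom [316.7 233. ] top ctr [317.1 275.6]
w5 0.0175 front bottom [316.7 229. ] top ctr [317.  269.5]
w6 0.012 front bottom [316.  233.7] top ctr [316.2 276.1]
w6 0.0175 front bottom [316.  229.7] top ctr [316.2 270. ]
(0.594, -0.194) [314.82789472 217.49915842]
(0.578, -0.178) [284.96816584 245.70133737]
(0.578, -0.21) [344.73191735 245.64676183]
(0.597, -0.194) [314.8290696  217.19620162]
```

View pics/c7.png

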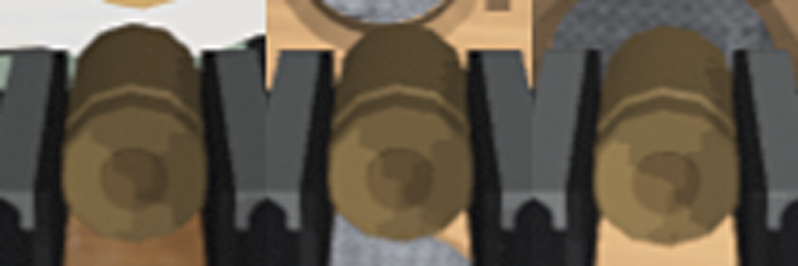

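Emit:
{"op": "play_rows", "data": {"plan": [[[0,0,0],[0,0,0]],[[0,0,0],[0,0,0]],[[0,0,0],[0,0,0]],[[0,0,0],[0,0,0]]], "fingers": 36}}

```text
time_s: 10.0
ee_pos: [0.5773, -0.1942, 0.0268]
orientation: [-180.0, 0.0, -0.0]
force: [-0.0, 0.4, -1.1]
finger_gap: 0.0363
finger_force: 0.0
```

Emit:
{"op": "play_rows", "data": {"plan": [[[0,0,-5],[0,0,0]],[[0,0,-15],[0,0,0]],[[0,0,-30],[0,0,0]],[[0,0,-45],[0,0,0]],[[0,0,-45],[0,0,0]],[[0,-5,-30],[0,0,0]],[[-2,-15,-10],[0,0,0]]]}}

```text
time_s: 10.7
ee_pos: [0.5788, -0.1762, 0.2142]
orientation: [179.7, -0.6, -0.1]
force: [-1.0, 0.1, 0.9]
finger_gap: 0.036
finger_force: 0.0
```

```bash
python3 - <<'E'
from h import *
a=snap('wrist','w8'); s=robot.get_state(); print(s['time_s'],s['ee_pos'],s['force'],s['finger_gap'])
print('seat d',w2p('w8',(.578,-.1945,.015)),'d top',w2p('w8',(.578,-.1945,.042)))
cv2.imwrite('pics/c8.png',cv2.resize(a[60:260,160:420],None,fx=3,fy=3,interpolation=2)[:,:,::-1])
E
```

```text
10.75 [ 0.57781721 -0.17268244  0.21320125] [0.32051368 1.32773182 0.35090667] 0.035916718602106136
seat d [331.63975864 176.82172555] d top [333.12087229 182.43126015]
```

View pics/c8.png

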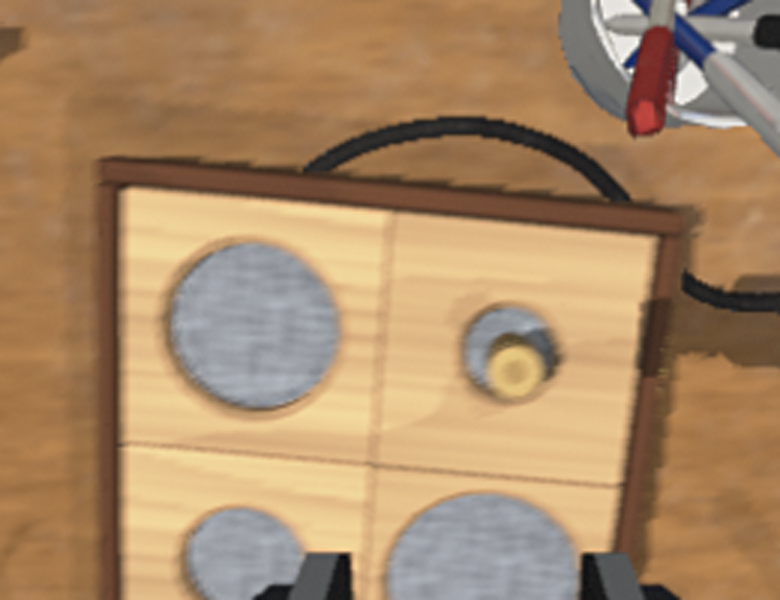

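Emit:
{"op": "play_rows", "data": {"plan": [[[0,-20,0],[0,0,0]],[[-5,-35,0],[0,0,0]],[[-6,-40,0],[0,0,0]],[[-10,-45,0],[0,0,0]],[[-10,-45,0],[0,0,0]],[[-10,-45,0],[0,0,0]],[[-5,-40,0],[0,0,0]],[[0,-25,0],[0,0,0]],[[0,-13,0],[0,0,0]],[[0,-5,0],[0,0,0]]], "fingers": 54}}

```text
time_s: 11.75
ee_pos: [0.5284, 0.1397, 0.2057]
orientation: [180.0, 0.2, 0.1]
force: [0.8, -1.0, -0.8]
finger_gap: 0.0541
finger_force: 0.0
```

Emit:
{"op": "play_rows", "data": {"plan": [[[0,0,10],[0,0,0]],[[0,0,10],[0,0,0]],[[0,0,5],[0,0,0]],[[0,0,0],[0,0,0]],[[0,0,0],[0,0,0]]]}}

```text
time_s: 12.25
ee_pos: [0.5297, 0.1379, 0.1819]
orientation: [180.0, 0.0, -0.1]
force: [1.0, -0.4, 0.1]
finger_gap: 0.0539
finger_force: 0.0
```

```bash
python3 - <<'E'
from h import *
a=snap('wrist','w9'); s=robot.get_state(); print(s['time_s'],s['ee_pos'],s['orientation'],s['force'],s['finger_gap'])
p=s['ee_pos']
print('c top ctr if under tcp',w2p('w9',(p[0],p[1],.140)),w2p('w9',(p[0],p[1]-.016,.140)),w2p('w9',(p[0]+.016,p[1],.140)))
cv2.imwrite('pics/c9.png',cv2.resize(a[100:300,215:415],None,fx=3,fy=3,interpolation=2)[:,:,::-1])
E
```

```text
12.3 [0.52999228 0.13812092 0.18239708] [ 1.79999994e+02 -1.16097376e-02 -6.16829103e-02] [ 0.20570877  0.28666842 -0.02426167] 0.05373215097034354
c top ctr if under tcp [315.5388851  227.97848156] [341.92802549 227.92117915] [315.50604781 202.7419104 ]
```

View pics/c9.png

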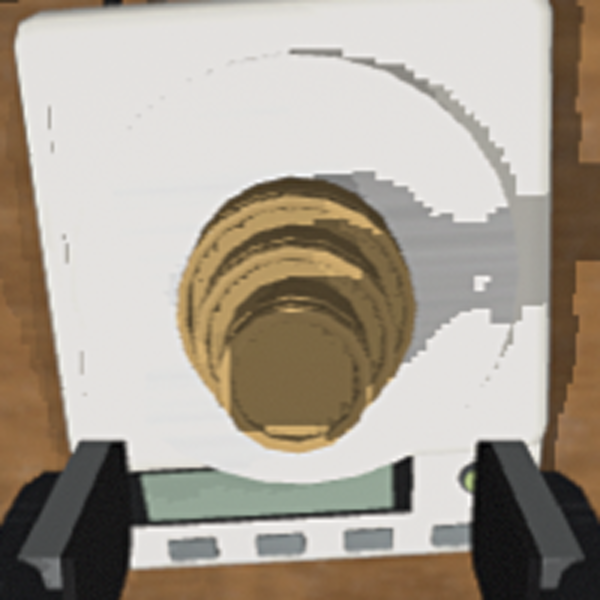

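Emit:
{"op": "play_rows", "data": {"plan": [[[1.5,-1,15],[0,0,0]],[[0,0,20],[0,0,0]],[[0,0,12],[0,0,0]],[[0,0,6],[0,0,0]],[[0,0,2],[0,0,0]],[[0,0,0],[0,0,0]],[[0,0,0],[0,0,0]]]}}

```text
time_s: 13.0
ee_pos: [0.532, 0.1398, 0.1281]
orientation: [-180.0, -0.1, -0.0]
force: [-0.8, 0.0, 0.3]
finger_gap: 0.0539
finger_force: 0.0
```

Emit:
{"op": "play_rows", "data": {"plan": [[[0,0,0],[0,0,0]],[[0,0,0],[0,0,0]],[[0,0,0],[0,0,0]],[[0,0,0],[0,0,0]],[[0,0,0],[0,0,0]],[[0,0,0],[0,0,0]]], "fingers": 24}}

```text
time_s: 13.6
ee_pos: [0.532, 0.1397, 0.1283]
orientation: [-180.0, -0.1, -0.0]
force: [-0.2, -0.8, 5.0]
finger_gap: 0.0304
finger_force: 30.2
```

Emit:
{"op": "play_rows", "data": {"plan": [[[0,0,-3],[0,0,0]],[[0,0,-8],[0,0,0]],[[0,0,-15],[0,0,0]],[[0,0,-20],[0,0,0]],[[0,0,-15],[0,0,0]],[[0,0,-5],[0,0,0]],[[0,0,0],[0,0,0]]]}}

```text
time_s: 14.3
ee_pos: [0.5321, 0.1398, 0.1948]
orientation: [-180.0, -0.2, -0.0]
force: [-0.1, -0.7, -1.1]
finger_gap: 0.0303
finger_force: 29.8
```

Emit:
{"op": "play_rows", "data": {"plan": [[[0,10,0],[0,0,0]],[[-4,25,0],[0,0,0]],[[-6,40,0],[0,0,0]],[[-7,45,0],[0,0,0]],[[-7,45,0],[0,0,0]],[[-6,40,0],[0,0,0]],[[-4,20,0],[0,0,0]],[[0,11,15],[0,0,0]],[[0,0,35],[0,0,0]],[[0,0,35],[0,0,0]]]}}

```text
time_s: 15.3
ee_pos: [0.4969, -0.0978, 0.1073]
orientation: [180.0, -0.0, -0.1]
force: [0.4, -1.0, -0.4]
finger_gap: 0.0302
finger_force: 29.9
```

Emit:
{"op": "play_rows", "data": {"plan": [[[0,0,30],[0,0,0]],[[0,0,15],[0,0,0]],[[0,0,0],[0,0,0]],[[0,0,0],[0,0,0]]]}}

```text
time_s: 15.7
ee_pos: [0.4964, -0.0965, 0.0627]
orientation: [-180.0, 0.1, -0.0]
force: [0.7, -0.4, -0.7]
finger_gap: 0.0306
finger_force: 29.9
```

```bash
python3 - <<'E'
from h import *
a=snap('wrist','w10'); s=robot.get_state(); print(s['time_s'],s['ee_pos'],s['orientation'],s['force'],s['finger_gap'])
p=s['ee_pos']
print('seat ctr/front/left/right',[w2p('w10',(.4971+dx,-.0962+dy,.0153)).round(1).tolist() for dx,dy in((0,0),(.023,0),(0,.023),(0,-.023))],'c front bottom',w2p('w10',(p[0]+.016,p[1],p[2]-.0133)),w2p('w10',(p[0],p[1],p[2]+.0117)))
cv2.imwrite('pics/c10.png',cv2.resize(a[140:320,215:415],None,fx=3,fy=3,interpolation=2)[:,:,::-1])
E
```

```text
15.75 [ 0.49748477 -0.09682045  0.06375303] [ 1.79979203e+02 -3.41311391e-02 -2.34187988e-02] [ 1.07658686  0.21312501 -0.17541196] 0.030597670199489925
seat ctr/front/left/right [[315.3, 224.1], [315.3, 188.3], [278.4, 224.1], [352.3, 224.0]] c front bottom [316.63419061 218.54389126] [316.87847002 271.46031524]
```

View pics/c10.png

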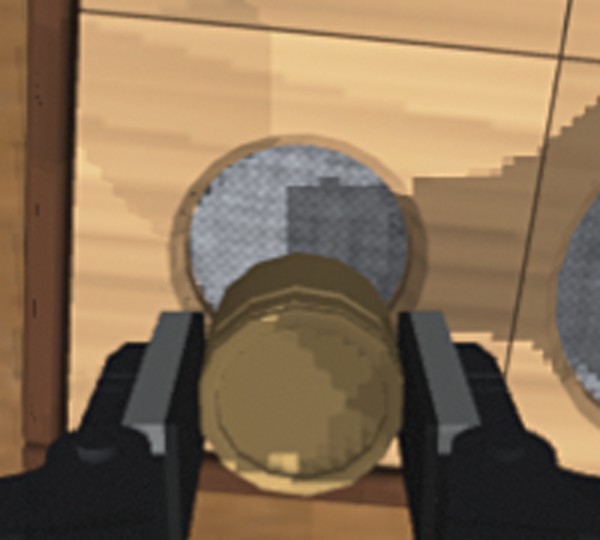

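```bash
python3 - <<'E'
from h import *
p=np.array([.4971,-.0966,.0635])
for t in (-8,-4,0,4,8):
    c,s=np.cos(np.radians(t)),np.sin(np.radians(t)); R=np.array([[c,0,s],[0,1,0],[-s,0,c]])
    print(t,[w2p('w10',p+R@np.array(q))[1].round(1) for q in((.016,0,.0117),(-.016,0,.0117),(.016,0,-.0133))])
print('seen 236.7 305 224.3')
E
```

```text
-8 [np.float64(244.8), np.float64(302.5), np.float64(217.5)]
-4 [np.float64(241.8), np.float64(302.7), np.float64(218.2)]
0 [np.float64(238.9), np.float64(302.7), np.float64(219.1)]
4 [np.float64(236.2), np.float64(302.5), np.float64(220.1)]
8 [np.float64(233.7), np.float64(302.1), np.float64(221.4)]
seen 236.7 305 224.3
```

Emit:
{"op": "play_rows", "data": {"plan": [[[0,0,12],[0,0,0]],[[0,0,12],[0,0,0]],[[0,0,6],[0,0,0]],[[0,0,2],[0,0,0]],[[0,0,0.5],[0,0,0]],[[0,0,0],[0,0,0]],[[0,0,0],[0,0,0]]]}}

```text
time_s: 16.45
ee_pos: [0.4976, -0.0965, 0.0312]
orientation: [180.0, -0.0, -0.0]
force: [-0.2, 0.2, -1.3]
finger_gap: 0.0303
finger_force: 29.9
```

Emit:
{"op": "play_rows", "data": {"plan": [[[0,0,0.5],[0,0,0]],[[0,0,0.5],[0,0,0]],[[0,0,0],[0,0,0]],[[0,0,0],[0,0,0]]]}}

```text
time_s: 16.85
ee_pos: [0.4972, -0.0963, 0.0298]
orientation: [180.0, -0.0, -0.0]
force: [-0.2, 0.0, -1.3]
finger_gap: 0.0301
finger_force: 29.9
```

Emit:
{"op": "play_rows", "data": {"plan": [[[0,0,0.5],[0,0,0]],[[0,0,0.5],[0,0,0]],[[0,0,0.5],[0,0,0]],[[0,0,0],[0,0,0]],[[0,0,0],[0,0,0]]]}}

```text
time_s: 17.35
ee_pos: [0.4973, -0.0964, 0.0293]
orientation: [-180.0, 0.0, -0.0]
force: [-3.2, 0.9, 7.0]
finger_gap: 0.0304
finger_force: 30.7
```

Emit:
{"op": "play_rows", "data": {"plan": [[[0,0,0],[0,0,0]],[[0,0,0],[0,0,0]],[[0,0,0],[0,0,0]],[[0,0,0],[0,0,0]],[[0,0,0],[0,0,0]]], "fingers": 52}}

```text
time_s: 17.85
ee_pos: [0.4971, -0.0963, 0.0282]
orientation: [-180.0, 0.0, -0.0]
force: [-0.3, 0.2, -0.1]
finger_gap: 0.0519
finger_force: 0.0
```

Emit:
{"op": "play_rows", "data": {"plan": [[[0,0,-5],[0,0,0]],[[0,0,-15],[0,0,0]],[[0,0,-30],[0,0,0]],[[0,0,-45],[0,0,0]],[[0,0,-45],[0,0,0]],[[0,-5,-20],[0,0,0]],[[2,-15,0],[0,0,0]],[[4,-25,0],[0,0,0]]]}}

```text
time_s: 18.65
ee_pos: [0.5034, -0.0513, 0.1888]
orientation: [180.0, -0.1, -0.1]
force: [-0.3, 0.6, -0.1]
finger_gap: 0.0522
finger_force: 0.0
```

```bash
python3 - <<'E'
from h import *
a=snap('wrist','w11'); s=robot.get_state(); print(s['time_s'],s['ee_pos'],s['orientation'],s['force'],s['finger_gap'])
print([ [w2p('w11',(.4971+dx,-.0962,z)).round(1).tolist() for dx in (.016,-.016)] for z in (.0403,.0153)])
E
```

```text
18.7 [ 0.50291821 -0.04713566  0.18768057] [-1.79769215e+02  2.14871304e-02 -7.07976322e-03] [-0.15535511  2.47117041  0.27099855] 0.05200721649478683
[[[364.6, 175.6], [363.2, 208.9]], [[360.9, 170.2], [359.7, 201.3]]]
```

View pics/w11.png

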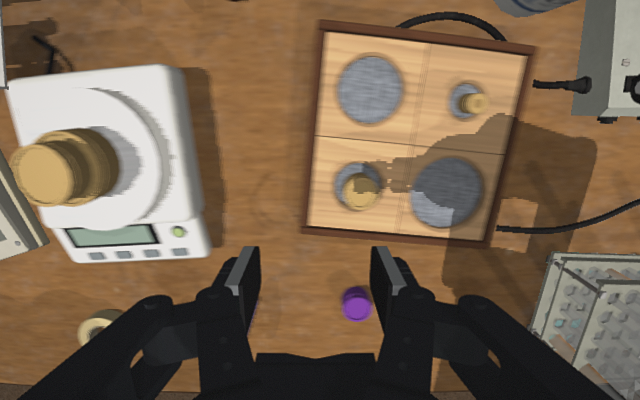

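Emit:
{"op": "play_rows", "data": {"plan": [[[6,-40,0],[0,0,0]],[[7,-45,0],[0,0,0]],[[7,-45,0],[0,0,0]],[[6,-35,0],[0,0,0]],[[2,-18,0],[0,0,0]],[[0,-7,0],[0,0,0]],[[0,0,0],[0,0,0]],[[0,0,0],[0,0,0]],[[0,0,0],[0,0,0]]], "fingers": 75}}

```text
time_s: 19.6
ee_pos: [0.5309, 0.1375, 0.1879]
orientation: [180.0, 0.0, -0.1]
force: [-0.1, 0.4, 0.9]
finger_gap: 0.075
finger_force: 0.0
```

```bash
python3 - <<'E'
from h import *
snap('wrist','w12'); snap('top','t12'); s=robot.get_state(); p=s['ee_pos']; print(s['time_s'],p,s['orientation'],s['finger_gap'])
im=cv2.imread('pics/w12.png'); hsv=cv2.cvtColor(im,cv2.COLOR_BGR2HSV)
m=((hsv[...,1]>90)&(hsv[...,0]>8)&(hsv[...,0]<35)&(hsv[...,2]>40)).astype(np.uint8); m[:,:250]=0; m[:,380:]=0
n,l,st,ce=cv2.connectedComponentsWithStats(m); i=l[225,314]; print('blob',i,st[i],ce[i])
mm=(l==i)
# row widths near b's near edge
for v in range(150,270,8):
    r=np.where(mm[v])[0]; print(v,(r.min(),r.max()) if len(r) else None,end=' ')
f=lambda c,z,r:[w2p('w12',(c[0]+a*r,c[1]+b*r,z)).round(1).tolist() for a,b in((1,0),(-1,0),(0,1),(0,-1))]
print('\nb top',f((.532,.1397),.117,.023),'\na top',f((.532,.1397),.094,.03))
E
```

```text
19.7 [0.53121672 0.13760456 0.18825998] [ 1.79989415e+02  5.71596388e-03 -1.02629368e-01] 0.07503712518212702
blob 3 [ 275  160   77   84 4909] [312.80484824 201.18781829]
150 None 158 None 166 (np.int64(293), np.int64(333)) 174 (np.int64(285), np.int64(341)) 182 (np.int64(281), np.int64(345)) 190 (np.int64(277), np.int64(349)) 198 (np.int64(275), np.int64(350)) 206 (np.int64(275), np.int64(350)) 214 (np.int64(277), np.int64(349)) 222 (np.int64(281), np.int64(345)) 230 (np.int64(287), np.int64(339)) 238 (np.int64(296), np.int64(330)) 246 None 254 None 262 None 
b top [[312.5, 179.0], [312.7, 242.2], [279.3, 211.6], [345.9, 211.5]] 
a top [[312.6, 162.7], [312.9, 238.4], [273.3, 201.9], [352.3, 201.8]]
```

Emit:
{"op": "play_rows", "data": {"plan": [[[1,-2,15],[0,0,0]],[[0,0,25],[0,0,0]],[[0,0,25],[0,0,0]],[[0,0,13],[0,0,0]],[[0,0,5],[0,0,0]],[[0,0,2],[0,0,0]],[[0,0,0],[0,0,0]],[[0,0,0],[0,0,0]]], "force": 40}}

```text
time_s: 20.5
ee_pos: [0.5333, 0.1408, 0.1046]
orientation: [-180.0, -0.1, -0.0]
force: [0.4, 0.2, -0.2]
finger_gap: 0.0749
finger_force: 0.0
```

Emit:
{"op": "play_rows", "data": {"plan": [[[0,0,0],[0,0,0]],[[0,0,0],[0,0,0]],[[0,0,0],[0,0,0]],[[0,0,0],[0,0,0]],[[0,0,0],[0,0,0]],[[0,0,0],[0,0,0]]], "fingers": 36}}

```text
time_s: 21.1
ee_pos: [0.5332, 0.1406, 0.1046]
orientation: [180.0, -0.1, 0.0]
force: [-0.6, -0.9, 5.1]
finger_gap: 0.0443
finger_force: 41.2
```

Emit:
{"op": "play_rows", "data": {"plan": [[[0,0,-3],[0,0,0]],[[0,0,-8],[0,0,0]],[[0,0,-15],[0,0,0]],[[0,0,-20],[0,0,0]],[[0,0,-15],[0,0,0]],[[0,0,-5],[0,0,0]],[[0,0,0],[0,0,0]]]}}

```text
time_s: 21.8
ee_pos: [0.5332, 0.1408, 0.1709]
orientation: [-180.0, -0.2, -0.0]
force: [-0.2, -0.5, -2.0]
finger_gap: 0.0443
finger_force: 41.1
```

Emit:
{"op": "play_rows", "data": {"plan": [[[2,10,0],[0,0,0]],[[5,25,0],[0,0,0]],[[10,40,0],[0,0,0]],[[10,45,0],[0,0,0]],[[10,45,0],[0,0,0]],[[10,40,0],[0,0,0]],[[5,25,0],[0,0,0]],[[2,11,10],[0,0,0]],[[0,4,30],[0,0,0]],[[0,0,35],[0,0,0]]]}}

```text
time_s: 22.8
ee_pos: [0.5867, -0.1052, 0.0936]
orientation: [180.0, -0.1, -0.1]
force: [0.4, 0.3, -2.0]
finger_gap: 0.0442
finger_force: 41.3
```

Emit:
{"op": "play_rows", "data": {"plan": [[[0,0,20],[0,0,0]],[[0,0,10],[0,0,0]],[[0,0,0],[0,0,0]],[[0,0,0],[0,0,0]]]}}

```text
time_s: 23.2
ee_pos: [0.5866, -0.1041, 0.0646]
orientation: [180.0, -0.0, 0.0]
force: [0.4, -1.0, -0.2]
finger_gap: 0.0441
finger_force: 41.3
```

```bash
python3 - <<'E'
from h import *
snap('wrist','w13'); s=robot.get_state(); p=s['ee_pos']; print(s['time_s'],p,s['orientation'],s['finger_gap'])
hsv=cv2.cvtColor(cv2.imread('pics/w13.png'),cv2.COLOR_BGR2HSV)
m=((hsv[...,1]<70)&(hsv[...,2]>40)).astype(np.uint8)
f=lambda c,z,r:[w2p('w13',(c[0]+a*r,c[1]+b*r,z)).round(1).tolist() for a,b in((1,0),(-1,0),(0,1),(0,-1))]
print('pred floor',f((.5867,-.1049),.0153,.03),'b front bottom',w2p('w13',(p[0]+.023,p[1],p[2]-.0126)))
for v in range(150,240,5):
    r=np.where(m[v,240:390])[0]+240; print(v,(int(r.min()),int(r.max()),len(r)) if len(r) else None,end=' ')
E
```

```text
23.25 [ 0.58734724 -0.10441443  0.06558425] [ 1.79962955e+02 -1.36527644e-01  1.45814970e-02] 0.04436789586649678
pred floor [[317.2, 177.2], [317.0, 266.8], [269.4, 224.0], [364.8, 223.9]] b front bottom [316.6933907  206.24334851]
150 None 155 None 160 None 165 None 170 None 175 None 180 (297, 335, 39) 185 (288, 344, 57) 190 (282, 350, 69) 195 (277, 354, 78) 200 (274, 357, 84) 205 (272, 360, 89) 210 (270, 361, 92) 215 (269, 362, 70) 220 (268, 363, 49) 225 (269, 363, 34) 230 (270, 361, 23) 235 (271, 360, 13)
```

Emit:
{"op": "play_rows", "data": {"plan": [[[0,0,12],[0,0,0]],[[0,0,12],[0,0,0]],[[0,0,6],[0,0,0]],[[0,0,3],[0,0,0]],[[0,0,1],[0,0,0]],[[0,0,0],[0,0,0]],[[0,0,0],[0,0,0]]]}}

```text
time_s: 23.95
ee_pos: [0.5866, -0.1045, 0.0307]
orientation: [180.0, -0.0, -0.0]
force: [-0.2, 0.2, -1.3]
finger_gap: 0.0444
finger_force: 41.3
```

Emit:
{"op": "play_rows", "data": {"plan": [[[0,0,0.5],[0,0,0]],[[0,0,0.5],[0,0,0]],[[0,0,0.5],[0,0,0]],[[0,0,0],[0,0,0]],[[0,0,0],[0,0,0]]]}}

```text
time_s: 24.45
ee_pos: [0.5862, -0.1044, 0.0288]
orientation: [-180.0, -0.0, -0.0]
force: [0.7, -0.4, -2.1]
finger_gap: 0.0443
finger_force: 41.3
```

Emit:
{"op": "play_rows", "data": {"plan": [[[0,0,0.5],[0,0,0]],[[0,0,0.5],[0,0,0]],[[0,0,0],[0,0,0]],[[0,0,0],[0,0,0]]]}}

```text
time_s: 24.85
ee_pos: [0.5863, -0.1044, 0.0286]
orientation: [-180.0, 0.0, -0.0]
force: [-4.1, 0.9, 5.1]
finger_gap: 0.044
finger_force: 41.9
```

Emit:
{"op": "play_rows", "data": {"plan": [[[0,0,0],[0,0,0]],[[0,0,0],[0,0,0]],[[0,0,0],[0,0,0]],[[0,0,0],[0,0,0]],[[0,0,0],[0,0,0]]], "fingers": 66}}

```text
time_s: 25.35
ee_pos: [0.5862, -0.1044, 0.0277]
orientation: [-180.0, -0.0, -0.0]
force: [-0.3, 0.2, 0.1]
finger_gap: 0.0656
finger_force: 0.0
```

Emit:
{"op": "play_rows", "data": {"plan": [[[0,0,-5],[0,0,0]],[[0,0,-15],[0,0,0]],[[0,0,-30],[0,0,0]],[[0,0,-45],[0,0,0]],[[0,0,-35],[0,0,0]],[[-2,-10,0],[0,0,0]],[[-7,-25,0],[0,0,0]],[[-10,-40,0],[0,0,0]],[[-10,-45,0],[0,0,0]],[[-10,-45,0],[0,0,0]]]}}

```text
time_s: 26.35
ee_pos: [0.5465, 0.062, 0.1583]
orientation: [-180.0, -0.0, -0.1]
force: [1.1, -0.7, -0.5]
finger_gap: 0.0659
finger_force: 0.0
```

Emit:
{"op": "play_rows", "data": {"plan": [[[-10,-40,0],[0,0,0]],[[-5,-25,0],[0,0,0]],[[0,-10,0],[0,0,0]],[[0,-4,0],[0,0,0]],[[0,0,0],[0,0,0]],[[0,0,0],[0,0,0]]], "fingers": 85}}

```text
time_s: 26.95
ee_pos: [0.5327, 0.1385, 0.1578]
orientation: [180.0, -0.0, -0.1]
force: [-0.9, 0.1, -0.1]
finger_gap: 0.0851
finger_force: 0.0
```

```bash
python3 - <<'E'
from h import *
snap('wrist','w14'); s=robot.get_state(); p=s['ee_pos']; print(s['time_s'],p,s['orientation'],s['finger_gap'])
hsv=cv2.cvtColor(cv2.imread('pics/w14.png'),cv2.COLOR_BGR2HSV)
m=((hsv[...,1]>90)&(hsv[...,0]>8)&(hsv[...,0]<35)&(hsv[...,2]>40)).astype(np.uint8); m[:,:240]=0; m[:,390:]=0
n,l,st,ce=cv2.connectedComponentsWithStats(m); i=l[200,314]; print('blob',i,st[i],ce[i])
f=lambda c,z,r:[w2p('w14',(c[0]+a*r,c[1]+b*r,z)).round(1).tolist() for a,b in((1,0),(-1,0),(0,1),(0,-1))]
print('a top',f((.5325,.140),.094,.03),'bot',f((.5325,.140),.064,.03)[0])
E
```

```text
27.0 [0.5326181  0.13838705 0.15778889] [ 1.79974289e+02  2.48545943e-03 -1.02567355e-01] 0.0851446363188498
blob 3 [ 271  169   87   90 6065] [313.9510305  214.34311624]
a top [[313.4, 172.8], [313.6, 257.2], [268.8, 216.8], [358.2, 216.6]] bot [313.5, 164.4]
```

Emit:
{"op": "play_rows", "data": {"plan": [[[-1,-1,15],[0,0,0]],[[0,0,25],[0,0,0]],[[0,0,22],[0,0,0]],[[0,0,13],[0,0,0]],[[0,0,6],[0,0,0]],[[0,0,3],[0,0,0]],[[0,0,0],[0,0,0]],[[0,0,0],[0,0,0]]], "force": 50}}

```text
time_s: 27.8
ee_pos: [0.5322, 0.1407, 0.0748]
orientation: [-180.0, -0.1, -0.0]
force: [0.0, 0.8, -0.8]
finger_gap: 0.085
finger_force: 0.0
```

Emit:
{"op": "play_rows", "data": {"plan": [[[0,0,0],[0,0,0]],[[0,0,0],[0,0,0]],[[0,0,0],[0,0,0]],[[0,0,0],[0,0,0]],[[0,0,0],[0,0,0]],[[0,0,0],[0,0,0]]], "fingers": 50}}

```text
time_s: 28.4
ee_pos: [0.5323, 0.1401, 0.0754]
orientation: [179.9, -0.1, 0.0]
force: [-1.7, -1.2, 5.4]
finger_gap: 0.0582
finger_force: 54.3
```

Emit:
{"op": "play_rows", "data": {"plan": [[[0,0,-3],[0,0,0]],[[0,0,-8],[0,0,0]],[[0,0,-15],[0,0,0]],[[0,0,-20],[0,0,0]],[[0,0,-20],[0,0,0]],[[0,0,-10],[0,0,0]],[[0,0,0],[0,0,0]]]}}

```text
time_s: 29.1
ee_pos: [0.5328, 0.141, 0.1523]
orientation: [-180.0, -0.3, -0.0]
force: [0.2, 1.3, -5.1]
finger_gap: 0.0581
finger_force: 55.1
```

Emit:
{"op": "play_rows", "data": {"plan": [[[-1,15,0],[0,0,0]],[[-4,35,0],[0,0,0]],[[-6,40,0],[0,0,0]],[[-7,45,0],[0,0,0]],[[-7,45,0],[0,0,0]],[[-7,45,0],[0,0,0]],[[-6,45,0],[0,0,0]],[[-4,30,0],[0,0,0]],[[-2,18,0],[0,0,0]],[[0,8,0],[0,0,0]]]}}

```text
time_s: 30.1
ee_pos: [0.4853, -0.1873, 0.1484]
orientation: [-180.0, 0.2, -0.2]
force: [0.5, -0.3, -4.9]
finger_gap: 0.0581
finger_force: 55.5
```

Emit:
{"op": "play_rows", "data": {"plan": [[[0,0,15],[0,0,0]],[[0,0,30],[0,0,0]],[[0,0,25],[0,0,0]],[[0,0,15],[0,0,0]],[[0,0,0],[0,0,0]],[[0,0,0],[0,0,0]]]}}

```text
time_s: 30.7
ee_pos: [0.4873, -0.1847, 0.0645]
orientation: [-180.0, 0.0, 0.0]
force: [1.1, 1.2, -5.2]
finger_gap: 0.0582
finger_force: 55.7
```

```bash
python3 - <<'E'
from h import *
snap('wrist','w15'); s=robot.get_state(); p=s['ee_pos']; print(s['time_s'],p,s['orientation'],s['finger_gap'],s['force'])
hsv=cv2.cvtColor(cv2.imread('pics/w15.png'),cv2.COLOR_BGR2HSV)
m=((hsv[...,1]<70)&(hsv[...,2]>40)).astype(np.uint8)
f=lambda c,z,r:[w2p('w15',(c[0]+a*r,c[1]+b*r,z)).round(1).tolist() for a,b in((1,0),(-1,0),(0,1),(0,-1))]
print('pred floor',f((.4884,-.1858),.0153,.037),'a front bottom',w2p('w15',(p[0]+.03,p[1],p[2]-.0114)))
for v in range(150,240,5):
    r=np.where(m[v,235:395])[0]+235; print(v,(int(r.min()),int(r.max()),len(r)) if len(r) else None,end=' ')
E
```

```text
30.75 [ 0.48818061 -0.18534668  0.06557602] [ 1.79956851e+02 -9.44942138e-02  2.97992296e-02] 0.05814029373481276 [ 0.51328427 -0.83543326 -5.32437403]
pred floor [[317.9, 164.0], [317.5, 274.9], [258.8, 222.4], [376.6, 222.4]] a front bottom [317.57758226 193.00952867]
150 None 155 None 160 None 165 (301, 333, 33) 170 (288, 345, 58) 175 (279, 354, 76) 180 (274, 359, 86) 185 (269, 364, 96) 190 (266, 367, 102) 195 (263, 370, 108) 200 (261, 372, 90) 205 (259, 373, 62) 210 (259, 374, 47) 215 (258, 375, 36) 220 (258, 375, 26) 225 (258, 374, 19) 230 (260, 373, 9) 235 (371, 372, 2)
```

Emit:
{"op": "play_rows", "data": {"plan": [[[0,-0.5,12],[0,0,0]],[[0,0,12],[0,0,0]],[[0,0,6],[0,0,0]],[[0,0,4],[0,0,0]],[[0,0,1],[0,0,0]],[[0,0,0],[0,0,0]],[[0,0,0],[0,0,0]]]}}

```text
time_s: 31.45
ee_pos: [0.4875, -0.1851, 0.0301]
orientation: [180.0, -0.0, -0.0]
force: [0.3, -0.1, -6.1]
finger_gap: 0.0582
finger_force: 55.9
```

Emit:
{"op": "play_rows", "data": {"plan": [[[0,0,0.5],[0,0,0]],[[0,0,0.5],[0,0,0]],[[0,0,0.5],[0,0,0]],[[0,0,0],[0,0,0]],[[0,0,0],[0,0,0]]]}}

```text
time_s: 31.95
ee_pos: [0.4871, -0.1848, 0.0283]
orientation: [-180.0, 0.0, -0.0]
force: [-0.2, -0.5, -5.2]
finger_gap: 0.0581
finger_force: 55.9
```

Emit:
{"op": "play_rows", "data": {"plan": [[[0,0,0.5],[0,0,0]],[[0,0,0.5],[0,0,0]],[[0,0,0.5],[0,0,0]],[[0,0,0],[0,0,0]],[[0,0,0],[0,0,0]]]}}

```text
time_s: 32.45
ee_pos: [0.4872, -0.1849, 0.0274]
orientation: [-180.0, 0.0, -0.0]
force: [-3.5, 1.8, 2.4]
finger_gap: 0.058
finger_force: 56.7
```

Emit:
{"op": "play_rows", "data": {"plan": [[[0,0,0],[0,0,0]],[[0,0,0],[0,0,0]],[[0,0,0],[0,0,0]],[[0,0,0],[0,0,0]],[[0,0,0],[0,0,0]]], "fingers": 80}}

```text
time_s: 32.95
ee_pos: [0.4874, -0.185, 0.027]
orientation: [180.0, -0.0, -0.0]
force: [-0.7, 0.8, -0.5]
finger_gap: 0.0804
finger_force: 0.0
```

Emit:
{"op": "play_rows", "data": {"plan": [[[0,0,-5],[0,0,0]],[[0,0,-15],[0,0,0]],[[0,0,-30],[0,0,0]],[[0,0,-45],[0,0,0]],[[0,0,-45],[0,0,0]],[[0,0,-45],[0,0,0]],[[0,0,-45],[0,0,0]],[[0,0,-30],[0,0,0]],[[0,0,0],[0,0,0]],[[0,0,0],[0,0,0]]]}}

```text
time_s: 33.95
ee_pos: [0.4876, -0.1851, 0.2889]
orientation: [179.9, -0.2, -0.0]
force: [-0.1, 0.5, -0.2]
finger_gap: 0.0799
finger_force: 0.0
```

```bash
python3 - <<'E'
from h import *
w=snap('wrist','w16'); s=robot.get_state(); print(s['time_s'],s['ee_pos'])
seats=dict(a=(.4884,-.1858,.03,.03),b=(.5867,-.1049,.023,.025),c=(.4971,-.0962,.016,.025),d=(.578,-.1945,.009,.027))
hsv=cv2.cvtColor(w,cv2.COLOR_RGB2HSV); print('v,s stats')
for k,(x,y,r,h) in seats.items():
    z=.0155+h; g=lambda dx,dy,zz:w2p('w16',(x+dx,y+dy,zz)).round(0).astype(int)
    c=g(0,0,z); print(k,'top ctr',c,'hsv ctr',hsv[c[1],c[0]],'pred top l,r,t,b',g(0,r,z)[0],g(0,-r,z)[0],g(r,0,z)[1],g(-r,0,z)[1],'pred floor l,r',g(0,r+.007,.0155)[0],g(0,-r-.007,.0155)[0])
    print('  S row',hsv[c[1],c[0]-36:c[0]+37:2,1].tolist()); print('  S col',hsv[max(0,c[1]-36):c[1]+37:2,c[0],1].tolist())
E
```

```text
34.0 [ 0.48667588 -0.18458523  0.2868684 ]
v,s stats
a top ctr [316 167] hsv ctr [ 19 118 214] pred top l,r,t,b 291 341 141 191 pred floor l,r 287 344
  S row [108, 108, 107, 105, 2, 87, 118, 116, 115, 116, 116, 115, 116, 116, 115, 116, 116, 116, 118, 117, 116, 116, 117, 117, 117, 117, 117, 116, 118, 118, 10, 43, 106, 108, 106, 111, 137]
  S col [110, 22, 19, 14, 13, 19, 116, 115, 117, 116, 116, 115, 116, 117, 115, 116, 115, 116, 118, 117, 117, 116, 117, 117, 117, 117, 117, 118, 118, 117, 114, 110, 106, 110, 135, 132, 136]
b top ctr [245  81] hsv ctr [ 19 110 218] pred top l,r,t,b 225 265 59 102 pred floor l,r 224 274
  S row [106, 108, 109, 107, 108, 110, 105, 88, 107, 114, 110, 111, 110, 109, 111, 109, 109, 110, 110, 110, 110, 111, 111, 111, 112, 111, 113, 114, 113, 17, 13, 17, 107, 108, 106, 106, 106]
  S col [106, 105, 104, 107, 109, 72, 18, 16, 22, 69, 115, 113, 111, 111, 111, 110, 110, 109, 110, 110, 109, 109, 111, 112, 111, 111, 109, 109, 112, 115, 32, 107, 106, 107, 108, 107, 107]
c top ctr [242 159] hsv ctr [ 20 112 218] pred top l,r,t,b 228 255 146 172 pred floor l,r 228 264
  S row [134, 109, 106, 107, 108, 107, 107, 107, 108, 107, 103, 90, 115, 112, 111, 111, 112, 112, 112, 112, 113, 113, 112, 115, 117, 115, 18, 22, 63, 109, 104, 106, 107, 108, 108, 108, 108]
  S col [100, 100, 103, 103, 104, 103, 110, 73, 20, 16, 15, 9, 119, 115, 112, 112, 112, 112, 112, 112, 111, 113, 113, 114, 111, 110, 106, 108, 101, 103, 100, 100, 101, 105, 119, 136, 134]
d top ctr [323  88] hsv ctr [ 19 118 182] pred top l,r,t,b 315 331 80 97 pred floor l,r 310 336
  S row [105, 105, 105, 104, 106, 105, 105, 106, 106, 108, 107, 82, 21, 18, 32, 117, 115, 117, 118, 117, 114, 117, 71, 25, 82, 108, 107, 108, 106, 107, 107, 106, 106, 108, 107, 107, 108]
  S col [109, 106, 107, 105, 105, 105, 103, 109, 108, 105, 106, 109, 22, 16, 13, 118, 112, 117, 118, 117, 117, 113, 118, 6, 23, 90, 108, 104, 106, 107, 107, 104, 105, 105, 106, 105, 106]
```

```bash
python3 -c "
from h import *
print(robot.finish_job())"
```

```text
the job is handed in; nothing more can be done
None
```

I put all four weights in their matching seats, left the dropper bottle alone and handed the job in at about 34 s; no verdict came back. I checked weights a and b, and the final state of all four, by pixel measurements only, because I had viewed 15 pictures and the limit was 14.

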